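Stand the spatula and stirrer in the holder cup

ROBOT

A 7-joint arm with a two-finger parallel gripper is mounted at the origin on the work surface. World frame = base frame: x ahead of the robot, y to its left, z up, the work surface at z = 0. Lengths are in mm, angles in rad, forces in N, time in s.
With the tool pointing down it reaches from about 400 to 875 mm from the base axis. Payload 19.3 kg.
Tool frame: the origin (TCP) lies at the very end of the fingers, on their centre line; the grasp point (between the pads) lies 19 mm behind it (grip_point_offset is the z of the grasp point in the tool frame, in mm); z points along the fingers, y is the line along which they close (so a half turn about z gives the same grasp; the last joint's range is limited). The gripper opens to 85 mm and grips with 20 to 120 N. Pads are 22 mm wide; open, the fingers measure 114 mm over their backs; the gripper's body (76 mm by 85 mm) begins 54 mm behind the grasp point. The pads swing forward as they close: fully open they stand 13 mm farther back than shut.
Start: joints at [1.22, 0.521, -0.036, 1.599, 0.021, 1.021, -0.113], TCP at [173.175, -600.521, 231.291] pointing down, gripper open.
Joint ranges: [-2.91, 2.91], [-0.3, 2.13], [-1.5, 1.42], [0.17, 2.43], [-1.26, 4.41], [0.16, 1.93], [-2.52, 2.52]. Speed limits (rad/s): [1.89, 1.89, 2.39, 2.39, 3.01, 3.01, 3.01].

INTERFACE

Orientations are given as a 3x3 rotation matrix whose columns are the frame's x, y, z axes.
In Python, from workcell import movep, movel, goto_joints, open_gripper, clamp, wait, inverse_kinematics, read_state, camera, PlanningError, finish_job, grip_point_offset gives the robot as it stands. Calls block until the motion is done:
- movep(position, orientation): joint-space move of the TCP to a pose.
- movel(position, frame=None, max_speed=150, guard=None): straight line of the TCP; frame=None keeps the orientation; max_speed is the mean speed in mm/s. With guard (N) it stops when the force on the tool has changed by that much, and returns True; else False.
- goto_joints(angles): joint-space move.
- open_gripper() and clamp(): open the fingers fully, or close them until they stop; the grip force is fixed at half the most.
- wait(seconds).
- inverse_kinematics(position, orientation): joint angles nearest the present ones, or None.
- read_state(): the state.
- camera(name): name is "scene" or "top"; returns a dict with "image" (400x640x3 uint8, blue, green, red), "range_z" (400x640 float32, mm along the optical axis (not along the pixel's ray), 0 where there is no reading), "fx", "fy", "cx", "cy" (pixels), "dist_coeffs" ([k1, k2, p1, p2, k3] as OpenCV has them; the pictures are not rectified), "cam_to_world" (4x4, takes a point from camera to world coordinates). Camera axes: x right, y up, looking along -z (the intrinsics and any distortion apply to the point x, -y, -z); pixel columns grow to the right and rows downward; lengths in mm; the calibration is good to about 2 mm. A picture is of the moment at which its call begins.
A pose or a line that the arm cannot do raises PlanningError and nothing moves.
- finish_job(): hands the job in; it is judged then, once.
The state is a dict: "time": time; "qpos": joint angles; "qvel": joint speeds; "joint_efforts": joint torques, N m; "eef_pos": TCP position; "tool_rot": TCP orientation; "ft_force": force on the tool from outside, world axes, zero at the start; "torque": the same for the moment, N m; "finger_gap": finger opening in mm; "gripper_force": force on a finger pad.
Only numpy, scipy, OpenCV 4.12 (cv2) and the standard library are available. Lean on these libraries where they do the work, as an engineer would, in place of code of your own. Each camera call takes 0.05 s, during which the arm holds its last target. There are 200 camera calls.

TASK

Tidy the two sampling tools away: take the spatula and the stirring rod from the sloping dark steel rest and stand both in the tall white porcelain cup, handles up and working ends down on its bottom. Leave the cup standing where it is, and do not disturb the green jars, the glass dish or the wash bottle.

Things in the scene. Friction and masses are not known exactly. Their poses are not given: they have to be found in the camera images.
- spatula: Loose spatula, 205 mm long, 30-65 g. Origin at the working tip; z axis runs from tip to handle end. From the tip: flat steel blade 16 mm wide (along y), 4 thick (along x), 56 long; steel shaft 7 thick; from 95 to 205 mm a round black plastic handle, 12 mm diameter. Mass centre 105 mm from the tip. Starts in the rest, sloping 40 degrees, handle end up and away from the robot.
- stirrer: Loose white plastic stirring rod, 205 mm long, 28-56 g. Origin at the working tip; z axis runs from tip to handle end. From the tip: ball 12 mm diameter, shaft 8 mm thick, then from 95 to 205 mm a round handle, 12 mm diameter. Mass centre 105 mm from the tip. Starts in the other place of the rest, sloping the same way.
- rest: Fixed dark steel tool rest, base 118 mm (x) by 150 (y), origin at its underside's centre; +x points away from the robot within 20 degrees. Stands on the robot's left or right. Two places at y = +50 and -50 mm, either tool in either. Tips sit behind an 18 mm lip at x = -46 mm. See its upright.
- upright (a point): Top centre of the rest's notched upright (6 mm thick, along the rest's y), 88 mm above the bench, 47 mm from the rest's origin. Handles lie in open-topped notches 15 mm wide, 12 mm deep; they lift straight up. From about 140 mm from its tip on, a handle sticks out beyond the upright, free on all sides.
- cup: Loose white porcelain holder cup, straight sides, 0.45 kg: 82 mm outside and 72 mm inside diameter, 110 mm high, floor 6 mm thick, empty. Origin at its underside's centre, z up. If the rest is on the left of the robot the cup is on the right, else on the left. A tool let go in it leans against the rim, up to 30 degrees.
- jar_a: Loose open green glass jar, 64 mm diameter, 88 mm high, between rest and cup, near the robot. Origin at its underside's centre. Not to be disturbed.
- dish: Loose open shallow clear glass dish, 90 mm diameter, 16 mm high, between rest and cup. Origin at its underside's centre. Not to be disturbed.
- jar_b: Loose open green glass jar like the other, at the far left. Origin at its underside's centre. Not to be disturbed.
- bottle: Loose white wash bottle, 68 mm diameter, 205 mm high with its bent spout, at the far right. Origin at its underside's centre. Not to be disturbed.
Things that resemble listed ones, but are neither listed nor needed, are in the scene too. What is shaped like the spatula but pink or purple is not meant. Leave any orange look-alike of the cup alone.

How it is judged:
By the outcome, as a careful person would: the job done as asked, in the order asked, and still so for the second after the job is handed in, with the robot touching nothing.
It also fails if it takes over 64 s, if anything falls off the work surface, if the arm or the gripper's body presses on something with over 40 N, if the wrist force passes 120 N, or if a joint passes its speed limit or range.

## Working session

There is one attempt and no reset: what is moved stays moved. The work goes in short steps, each a Python script; the robot and the scene stay as the last script left them, time stands still between calls to the robot, and variables do not carry over. Pictures are saved under pics/ and viewed, at most 10 in all, crops included, and the job is handed in when it is done.

```bash
mkdir -p pics; ls
cat > h.py <<'E'
import numpy as np, cv2
from workcell import *
def cloud(c):
    h,w=c["range_z"].shape
    u,v=np.meshgrid(np.arange(w),np.arange(h))
    K=np.array([[c["fx"],0,c["cx"]],[0,c["fy"],c["cy"]],[0,0,1.]])
    n=cv2.undistortPoints(np.stack([u,v],-1).reshape(-1,1,2).astype(float),K,np.array(c["dist_coeffs"],float)).reshape(h,w,2)
    z=c["range_z"].astype(float)
    P=np.stack([n[...,0]*z,-n[...,1]*z,-z,np.ones_like(z)],-1)@np.array(c["cam_to_world"]).T
    P=P[...,:3].copy(); P[z<=0]=np.nan
    return P
E
python3 - <<'E'
from h import *
import pickle
d={}
for n in("scene","top"):
    c=camera(n); d[n]=c; cv2.imwrite(f"pics/{n}0.png",c["image"]); print(n,np.round(c["cam_to_world"],2).tolist(),c["fx"],c["cx"],c["cy"],c["dist_coeffs"],(c["range_z"]>0).mean())
pickle.dump(d,open("d0.pkl","wb"))
s=read_state();print({k:np.round(v,2).tolist() for k,v in s.items()},grip_point_offset)
E
```

```text
pics
scene [[-0.44, -0.78, 0.45, 1043.01], [0.9, -0.38, 0.23, 277.43], [-0.01, 0.5, 0.87, 1271.46], [0.0, 0.0, 0.0, 1.0]] 417.20140324248104 320.1019391531483 196.71567364040138 [-0.08023719  0.          0.          0.          0.        ] 0.99598046875
top [[-0.02, 0.99, -0.1, 319.66], [-1.0, -0.02, -0.01, -33.15], [-0.02, 0.1, 0.99, 1413.75], [0.0, 0.0, 0.0, 1.0]] 459.964365820686 318.0229073017313 197.97185696581357 [0.03712315 0.         0.         0.         0.        ] 0.9961328125
{'time': 0.1, 'qpos': [1.22, 0.52, -0.04, 1.6, 0.02, 1.02, -0.11], 'qvel': [0.0, -0.0, 0.0, 0.0, -0.0, 0.0, -0.0], 'joint_efforts': [0.0, -92.85, 1.98, -37.05, 0.02, 0.01, 0.0], 'eef_pos': [173.09, -600.21, 230.77], 'tool_rot': [[0.96, 0.28, -0.0], [0.28, -0.96, 0.0], [-0.0, -0.0, -1.0]], 'ft_force': [0.14, -0.89, 0.43], 'torque': [0.01, -0.03, -0.02], 'gripper_force': 0.0, 'finger_gap': 85.65} -18.700000000000003
```

View pics/scene0.png

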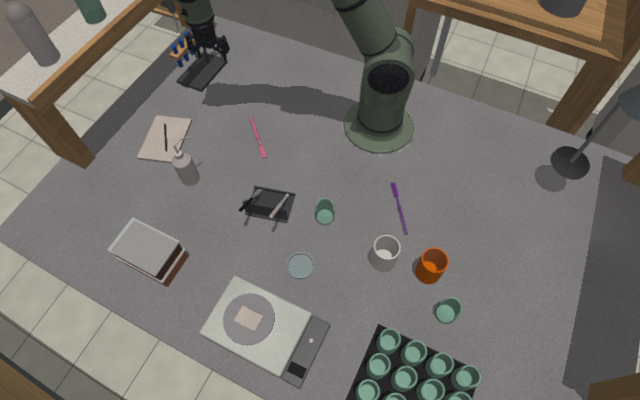

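View pics/top0.png

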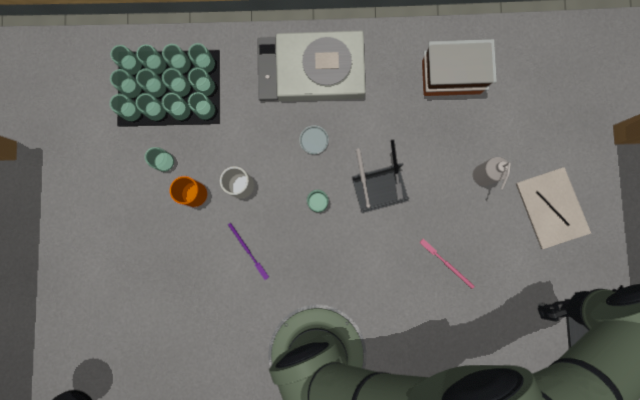

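Scene: the rest is at about (270,203), the white cup at (386,252), the orange look-alike at (432,265), jar_a at (324,211) and the dish at (300,265). Top: the rest is at (380,188) and the cup at (235,182).

Candidates in the top picture:
- **Spatula:** black handle in the rest (395,155). The purple (248,250) and pink (447,262) ones on the bench are decoys, and so is the dark pen on the paper (552,208).
- **Stirrer:** white rod in the rest (363,178).
- **Cup:** white (235,182), not orange (187,192).

By the description I take the two tools in the rest and the white cup, and check that choice in a close crop.

Run:
```python
from h import *
import pickle
d=pickle.load(open("d0.pkl","rb"))
A=cv2.resize(d["top"]["image"][125:225,330:430],None,fx=4,fy=4,interpolation=cv2.INTER_CUBIC)
B=cv2.resize(d["scene"]["image"][170:245,220:320],None,fx=4,fy=4,interpolation=cv2.INTER_CUBIC)
B=cv2.copyMakeBorder(B,0,100,0,0,cv2.BORDER_CONSTANT)
cv2.imwrite("pics/crop0.png",np.hstack([A,B]))
for n,pts in (("top",dict(rest=(380,188),sph=(394,150),sph2=(397,166),st_hi=(361,155),st_mid=(363,178),st_lo=(367,202),cuprim=(235,170),cupin=(237,187),jar=(318,195),dish=(314,140),orange=(187,192))),("scene",dict(sph=(246,206),st=(280,207),cup=(386,262),rest=(262,203)))):
    P=cloud(d[n])
    for k,(u,v) in pts.items(): print(n,k,np.round(P[v,u]))
# cup rim fit: points z in 100..118 near cup, from both
for n,(u0,u1,v0,v1) in (("top",(212,262,160,205)),("scene",(365,408,228,278))):
    P=cloud(d[n])[v0:v1,u0:u1].reshape(-1,3); q=P[(P[:,2]>102)&(P[:,2]<120)]
    A=np.c_[2*q[:,:2],np.ones(len(q))]; s=np.linalg.lstsq(A,(q[:,:2]**2).sum(1),rcond=None)[0]
    print(n,"cup",s[:2],np.sqrt(s[2]+s[0]**2+s[1]**2),np.percentile(q[:,2],[5,50,95]),len(q))
```

```text
top rest [ 493. -204.    4.]
top sph [ 586. -234.  121.]
top sph2 [ 545. -246.   88.]
top st_hi [ 572. -139.  132.]
top st_mid [ 514. -146.   84.]
top st_lo [ 449. -161.   24.]
top cuprim [550. 232.  62.]
top cupin [507. 238.   2.]
top jar [476. -13.   6.]
top dish [648.  -5.   7.]
top orange [495. 391.   6.]
scene sph [ 581. -228.  115.]
scene st [ 524. -139.   87.]
scene cup [551. 241.  87.]
scene rest [ 503. -231.    8.]
top cup [514.28045067 227.03073874] 38.20478426766126 [103.7054568  109.21669957 113.98762453] 169
scene cup [515.03180736 224.06201617] 38.3570945834782 [103.09575378 109.82531773 114.1784762 ] 179
```

View pics/crop0.png

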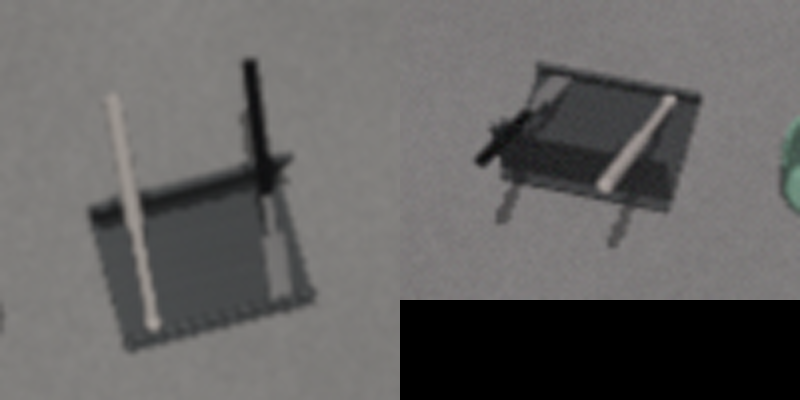

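The crop confirms it. In the rest are the black-handled spatula with a steel blade (right) and the white rod (left). Now I measure both handle axes by intersecting the centre-line planes from the two views, with depth as a check.

```bash
cat > meas.py <<'E'
from h import *
import pickle
def und(c,uv):
    K=np.array([[c["fx"],0,c["cx"]],[0,c["fy"],c["cy"]],[0,0,1.]])
    n=cv2.undistortPoints(np.array(uv,float).reshape(-1,1,2),K,np.array(c["dist_coeffs"],float)).reshape(-1,2)
    return np.c_[n[:,0],-n[:,1],-np.ones(len(n))]@np.array(c["cam_to_world"])[:3,:3].T
if __name__=="__main__":
  d=pickle.load(open("d0.pkl","rb"))
  for tool,s in (("spatula",-1),("stirrer",1)):
    pl=[]
    for n,c in d.items():
        P=cloud(c); X,Y,Z=P[...,0],P[...,1],P[...,2]
        # side split along the rest's own axis
        m=(Z>95)&(Z<175)&(X>480)&(X<680)&(Y>-290)&(Y<-80)&(np.sign(Y+192)==s)
        v,u=np.nonzero(m); Q=P[m]
        a=np.linalg.svd(Q-Q.mean(0))[2][0]; a*=np.sign(a[2])
        t=(Q-Q.mean(0))@a
        print(tool,n,len(Q),"depth axis",a.round(2),"mean",Q.mean(0).round(),"ends",(Q.mean(0)+a*t.max()).round(),"elev",np.degrees(np.arcsin(a[2])).round(1),"rms",np.std(Q-Q.mean(0)-t[:,None]*a).round(1))
        vx,vy,x0,y0=cv2.fitLine(np.c_[u,v].astype(np.float32),cv2.DIST_HUBER,0,.01,.01).ravel()
        r=und(c,[[x0-8*vx,y0-8*vy],[x0+8*vx,y0+8*vy]]); nn=np.cross(*r); nn/=np.linalg.norm(nn)
        C=np.array(c["cam_to_world"])[:3,3]; pl.append((nn,nn@C))
        # end pixel
        tt=(u-x0)*vx+(v-y0)*vy; e=[(x0+k*vx,y0+k*vy) for k in (tt.min()-.5,tt.max()+.5)]
        pl[-1]+=(C,und(c,e))
    a=np.cross(pl[0][0],pl[1][0]); sn=np.linalg.norm(a); a/=sn; a*=np.sign(a[2])
    p=np.linalg.lstsq(np.array([pl[0][0],pl[1][0],a]),np.array([pl[0][1],pl[1][1],0]),rcond=None)[0]
    f=lambda z:p+a*(z-p[2])/a[2]
    print(tool,"TRI sin",sn.round(2),"axis",a.round(3),"elev",np.degrees(np.arcsin(a[2])).round(1),"yaw",np.degrees(np.arctan2(a[1],a[0])).round(1),"at z=100",f(100).round(1),"z=130",f(130).round(1))
    for q in pl:
        for r in q[3]:
            M=np.c_[a,-r]; k=np.linalg.lstsq(M,q[2]-p,rcond=None)[0]; print("  end",(p+a*k[0]).round(1))
E
python3 meas.py
```

```text
spatula scene 57 depth axis [0.76 0.17 0.62] mean [ 585. -231.  123.] ends [ 612. -225.  145.] elev 38.5 rms 2.7
spatula top 97 depth axis [0.77 0.18 0.62] mean [ 584. -233.  120.] ends [ 611. -227.  142.] elev 38.0 rms 2.4
spatula TRI sin 0.38 axis [0.76  0.185 0.623] elev 38.5 yaw 13.7 at z=100 [ 562.8 -238.6  100. ] z=130 [ 599.4 -229.7  130. ]
  end [ 616.5 -225.5  144. ]
  end [ 546.8 -242.5   86.9]
  end [ 614.6 -226.   142.5]
  end [ 551.8 -241.3   91. ]
stirrer scene 50 depth axis [0.78 0.17 0.61] mean [ 561. -134.  122.] ends [ 589. -128.  143.] elev 37.4 rms 2.4
stirrer top 102 depth axis [0.76 0.18 0.63] mean [ 561. -136.  121.] ends [ 590. -129.  144.] elev 39.0 rms 2.5
stirrer TRI sin 0.35 axis [0.756 0.18  0.629] elev 39.0 yaw 13.4 at z=100 [ 542.  -141.3  100. ] z=130 [ 578.1 -132.7  130. ]
  end [ 594.8 -128.7  143.9]
  end [ 520.4 -146.4   82. ]
  end [ 592.2 -129.3  141.8]
  end [ 529.  -144.4   89.2]
```

Both views agree. The handle axes have elevation 39° and yaw 13.5°, the ends are at z≈143, and the tools are 99 mm apart (100 expected). The cup centre is at (514.6, 225.5), with the rim at 110. I plan a straight-down grasp 172 mm from the tip, then insertion leaning away from the robot, and check the IK for that first.

```bash
cat >> h.py <<'E'
E0=39.0; CUP=np.array([514.6,225.5]); S=172.
GR={"spatula":np.array([589.6,-232.1,122.]),"stirrer":np.array([568.5,-135.,122.])}
def frame(yaw,elev,sg=1):
    p,e=np.radians(yaw),np.radians(elev); dl=np.radians(elev-E0-90)
    f=np.array([np.cos(p),np.sin(p),0]); z=np.array([0,0,1.])
    a=np.cos(e)*f+np.sin(e)*z; d=np.cos(dl)*f+np.sin(dl)*z
    y=sg*np.array([-np.sin(p),np.cos(p),0]); 
    return np.c_[np.cross(y,d),y,d],a
def tcp(G,R): return G-R[:,2]*grip_point_offset
def place(tip_r,tip_t,tip_z,yaw,elev,sg,s=S):
    R,a=frame(yaw,elev,sg); f=np.array([np.cos(np.radians(yaw)),np.sin(np.radians(yaw)),0]); h=np.array([-f[1],f[0],0])
    tip=np.r_[CUP,tip_z]+tip_r*f+tip_t*h
    return tcp(tip+s*a,R),R
E
python3 - <<'E'
from h import *
for sg in (1,-1):
    for n,g in GR.items():
        R,_=frame(13.5,E0,sg)
        for dz in (0,90,190):
            q=inverse_kinematics(tcp(g+[0,0,dz],R),R); print(sg,n,dz,None if q is None else np.round(q,2))
    for yaw in (15,23.6,30):
      for el in (68,80,88):
        for tz in (6,150):
            p,R=place(-18,0,tz,yaw,el,sg); q=inverse_kinematics(p,R); print(sg,"place",yaw,el,tz,p.round(),None if q is None else np.round(q,2))
E
```

```text
1 spatula 0 [ 0.76  0.79 -0.75  1.65  0.64  0.96  1.58]
1 spatula 90 [ 0.79  0.69 -0.8   1.58  0.54  1.1   1.66]
1 spatula 190 [ 0.8   0.59 -0.83  1.47  0.44  1.27  1.73]
1 stirrer 0 [ 0.65  0.73 -0.76  1.79  0.64  0.89  1.4 ]
1 stirrer 90 [ 0.69  0.62 -0.82  1.72  0.51  1.03  1.5 ]
1 stirrer 190 [ 0.72  0.51 -0.87  1.6   0.41  1.22  1.58]
1 place 15 68 6 [568. 240. 149.] [-0.07  0.53 -0.66  2.1   1.42  0.47 -0.02]
1 place 15 68 150 [568. 240. 293.] [ 0.21  0.36 -0.98  1.96  0.87  0.66  0.55]
1 place 15 80 6 [538. 232. 161.] [ 0.3   0.77 -1.27  2.31  1.93  0.99 -0.41]
1 place 15 80 150 [538. 232. 305.] [ 0.15  0.21 -0.89  2.18  1.29  0.44  0.05]
1 place 15 88 6 [517. 226. 166.] None
1 place 15 88 150 [517. 226. 310.] [ 0.43  0.25 -1.27  2.32  1.75  0.6  -0.41]
1 place 23.6 68 6 [565. 248. 149.] [-0.03  0.53 -0.66  2.11  1.41  0.38  0.15]
1 place 23.6 68 150 [565. 248. 293.] [ 0.3   0.39 -1.06  1.96  0.83  0.62  0.74]
1 place 23.6 80 6 [537. 235. 161.] [ 0.38  0.77 -1.27  2.32  2.    0.84 -0.29]
1 place 23.6 80 150 [537. 235. 305.] [ 0.21  0.19 -0.87  2.19  1.21  0.29  0.29]
1 place 2
[... 1349 characters left out ...]
65. 248. 293.] [ 0.24  0.35 -0.97  1.96  0.76  0.58 -2.35]
-1 place 23.6 80 6 [537. 235. 161.] [-0.21  0.45 -0.45  2.34  2.44  0.43  2.2 ]
-1 place 23.6 80 150 [537. 235. 305.] None
-1 place 23.6 88 6 [517. 226. 166.] None
-1 place 23.6 88 150 [517. 226. 310.] [-0.56  0.08 -0.04  2.37  2.38  0.21  2.2 ]
-1 place 30 68 6 [563. 253. 149.] None
-1 place 30 68 150 [563. 253. 293.] [ 0.24  0.35 -0.94  1.96  0.64  0.53 -2.13]
-1 place 30 80 6 [536. 238. 161.] [ 0.01  0.49 -0.65  2.33  2.47  0.41  2.35]
-1 place 30 80 150 [536. 238. 305.] [ 0.25  0.2  -0.86  2.18  0.99  0.19 -2.51]
-1 place 30 88 6 [516. 227. 166.] None
-1 place 30 88 150 [516. 227. 310.] [ 0.42  0.17 -1.01  2.33  2.37  0.2   2.41]
```

IK works with the +1 jaw sense and a lean of about 22°, so I go for the spatula.

```bash
cat >> h.py <<'E'
def st(tag):
    s=read_state(); print(tag,"t",round(s["time"],2),"gap",round(float(s["finger_gap"]),1),"gf",np.round(s["gripper_force"],1),"F",np.round(s["ft_force"],1),"p",np.round(s["eef_pos"]),"q",np.round(s["qpos"],2)); return s
def pick(n,up=190):
    R,_=frame(13.5,E0,1); g=GR[n]
    movep(tcp(g+[0,0,75],R),R); st("pre")
    print(movel(tcp(g,R),max_speed=120,guard=15)); clamp(); st("clamped")
    movel(tcp(g+[0,0,up],R),max_speed=200); st("lifted")
E
python3 - <<'E'
from h import *
import pickle
pick("spatula")
d={n:camera(n) for n in("scene","top")}; pickle.dump(d,open("d1.pkl","wb"))
A=d["top"]["image"][60:260,300:500]; B=d["scene"]["image"][100:300,170:370]
cv2.imwrite("pics/lift1.png",cv2.resize(np.hstack([A,B]),None,fx=2,fy=2,interpolation=cv2.INTER_CUBIC))
E
```

```text
pre t 2.11 gap 85.5 gf 0.0 F [-0.2 -0.9 -0.3] p [ 589. -233.  178.] q [ 0.78  0.7  -0.79  1.6   0.55  1.07  1.65]
False
clamped t 3.56 gap 10.0 gf 58.4 F [ 0.4 -0.6  1.6] p [ 590. -232.  103.] q [ 0.75  0.79 -0.74  1.65  0.63  0.95  1.59]
lifted t 4.66 gap 10.0 gf 58.4 F [ 0.2 -0.1 -0.9] p [ 589. -232.  292.] q [ 0.81  0.6  -0.84  1.47  0.46  1.28  1.73]
```

View pics/lift1.png

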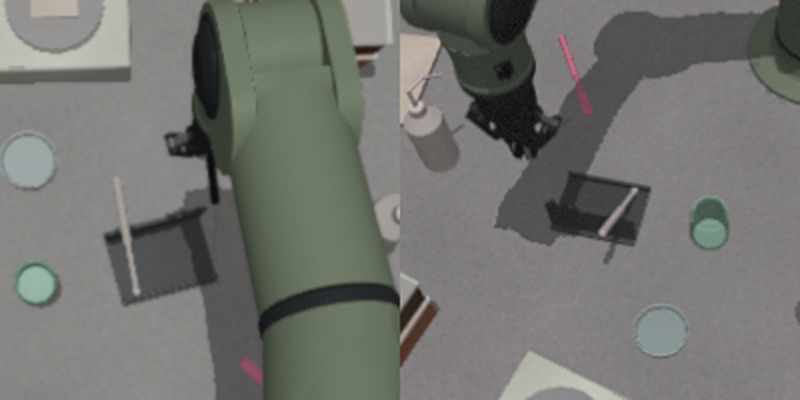

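The spatula is out of its place: its handle shows at (213,180) in the left half, under the gripper, and the stirrer is still in the rest. Next I move above the cup and check the spatula's held pose there before lowering it.

Run:
```python
from h import *
import pickle
p,R=place(-18,0,150,23.6,68,1)
movep(p,R); st("above")
d={n:camera(n) for n in("scene","top")}; pickle.dump(d,open("d2.pkl","wb"))
A=d["top"]["image"][80:280,140:340]; B=d["scene"]["image"][110:310,290:490]
cv2.imwrite("pics/above1.png",cv2.resize(np.hstack([A,B]),None,fx=2,fy=2,interpolation=cv2.INTER_CUBIC))
q=inverse_kinematics(place(-18,0,6,23.6,68,1)[0],R); print(np.round(q,2))
_,a=frame(23.6,68); G=p+R[:,2]*grip_point_offset
for n,c in d.items():  # predicted tip / end pixels
    M=np.linalg.inv(np.array(c["cam_to_world"]))
    K=np.array([[c["fx"],0,c["cx"]],[0,c["fy"],c["cy"]],[0,0,1.]])
    X=np.array([G-S*a,G-60*a,G+33*a])@M[:3,:3].T+M[:3,3]
    print(n,cv2.projectPoints(X*[1,-1,-1],np.zeros(3),np.zeros(3),K,np.array(c["dist_coeffs"]))[0].reshape(-1,2).round())
```

```text
above t 6.5 gap 10.0 gf 58.4 F [-0.2  0.3 -0.7] p [566. 247. 293.] q [ 0.19  0.34 -0.9   1.96  0.72  0.56  0.83]
[-0.18  0.49 -0.47  2.12  1.35  0.28  0.17]
scene [[388. 236.]
 [394. 234.]
 [399. 232.]]
top [[234. 183.]
 [219. 163.]
 [205. 144.]]
```

View pics/above1.png

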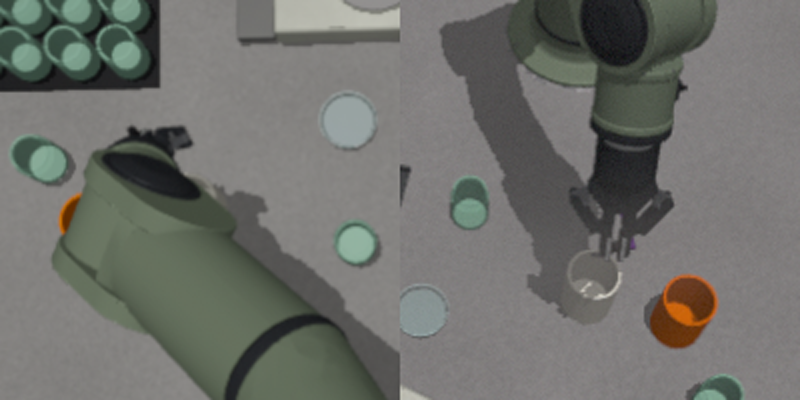

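The scene camera looks almost along the held tool, so its pose can't be read here. The lifted view (d1) shows part of the spatula from the top, so I compare its depth points with the predicted axis.

Run:
```python
from h import *
import pickle
d=pickle.load(open("d1.pkl","rb")); R,a=frame(13.5,E0,1); G=GR["spatula"]+[0,0,190]
for n,c in d.items():
    P=cloud(c).reshape(-1,3); r=P-G; t=r@a; off=r-t[:,None]*a
    h=R[:,1]; up=np.cross(a,h)
    m=(np.linalg.norm(off,axis=1)<22)&((t>14)|(t<-14))&(t<60)&(t>-190)
    o=np.argsort(t[m]); print(n,m.sum())
    for i in o: print("  t",t[m][i].round(),"lat",(off[m][i]@h).round(1),"up",(off[m][i]@up).round(1),c["image"].reshape(-1,3)[m][i],end=";")
    print()
```

```text
scene 65
  t -177.0 lat 5.5 up -1.4 [76 78 80];  t -171.0 lat 0.8 up -0.7 [83 83 83];  t -171.0 lat 4.1 up -0.0 [83 80 82];  t -171.0 lat 7.7 up -2.7 [74 72 72];  t -166.0 lat -0.6 up 0.6 [77 76 80];  t -163.0 lat 3.6 up -1.3 [79 78 81];  t -163.0 lat 0.4 up -1.8 [74 71 73];  t -161.0 lat 7.8 up 0.2 [78 75 80];  t -160.0 lat 8.2 up -2.8 [71 73 74];  t -154.0 lat 3.7 up -1.9 [72 72 73];  t -149.0 lat 8.4 up 0.1 [74 73 75];  t -149.0 lat 8.6 up -3.1 [70 71 72];  t -144.0 lat 7.0 up -2.0 [71 70 72];  t -144.0 lat 7.4 up -5.0 [73 75 74];  t -139.0 lat 5.6 up -0.7 [64 62 62];  t -134.0 lat 7.5 up -2.2 [67 65 66];  t 14.0 lat 4.4 up 1.0 [27 24 24];  t 14.0 lat 7.2 up 4.6 [63 61 63];  t 15.0 lat -4.6 up 14.1 [21 18 18];  t 16.0 lat -7.1 up 10.9 [52 53 50];  t 16.0 lat -6.6 up 5.4 [52 49 50];  t 17.0 lat 19.3 up 10.4 [28 25 28];  t 17.0 lat 2.4 up 4.4 [18 13 13];  t 17.0 lat -7.1 up 20.0 [32 27 29];  t 17.0 lat -9.2 up 5.2 [73 75 74];  t 17.0 lat -6.4 up 8.7 [51 49 50];  t 17.0 lat 11.1 up 6.1 [62 60 59];  t 20.0 lat -5.8 up 18.1 [22 18 21];  t 20.0 lat 6.3 up 9.0 [36 36 39];  t 21.0 lat 1.0
[... 10486 characters left out ...]
];  t -24.0 lat 6.2 up -3.5 [63 63 64];  t -23.0 lat 0.1 up 1.4 [19 18 17];  t -23.0 lat 2.3 up 0.5 [13 12 13];  t -22.0 lat 4.9 up 1.1 [21 20 22];  t -21.0 lat -0.4 up 0.7 [20 21 20];  t -21.0 lat -2.4 up 2.2 [36 42 38];  t -20.0 lat 6.5 up -1.3 [51 52 53];  t -20.0 lat 4.4 up 0.1 [17 16 16];  t -19.0 lat 9.8 up -6.7 [95 95 96];  t -18.0 lat 5.6 up -3.7 [42 42 42];  t -18.0 lat 3.0 up 4.2 [15 14 14];  t -18.0 lat 1.5 up -0.4 [14 14 13];  t -18.0 lat -2.7 up 2.3 [39 47 41];  t -18.0 lat 12.3 up -6.4 [97 99 99];  t -17.0 lat -0.2 up 2.4 [23 26 24];  t -16.0 lat 4.6 up 2.1 [17 16 17];  t -14.0 lat -0.3 up 3.1 [26 31 28];  t -14.0 lat 16.7 up -7.4 [76 77 77];  t -14.0 lat 3.9 up 0.7 [17 16 16];
```

The prediction holds. The blade spans t = -120 to -177 with a width of ±8, so the grip is about 176 mm from the tip and the droop is under 2°. Now I lower it into the cup with a guard and release.

```bash
cat >> h.py <<'E'
def lower(tr,tt,yaw,el,s):
    p,R=place(tr,tt,14,yaw,el,1,s)
    if movel(p,max_speed=110,guard=15): st("EARLY CONTACT"); return False
    st("near"); p,R=place(tr,tt,-4,yaw,el,1,s)
    print("contact",movel(p,max_speed=20,guard=4)); st("down"); return True
E
python3 - <<'E'
from h import *
import pickle
if lower(-18,0,23.6,68,176):
    wait(.2); open_gripper(); s=st("open")
    R=np.array(s["tool_rot"]); p=np.array(s["eef_pos"])
    movel(p-R[:,2]*110+[0,0,40],max_speed=200); st("back")
    R,_=frame(13.5,E0,1); movep(tcp(GR["stirrer"]+[0,0,120],R),R); st("over stirrer")
    d={n:camera(n) for n in("scene","top")}; pickle.dump(d,open("d3.pkl","wb"))
    A=d["top"]["image"][130:230,160:300]; B=d["scene"]["image"][205:305,330:470]
    cv2.imwrite("pics/in1.png",cv2.resize(np.hstack([A,B]),None,fx=2.85,fy=2.85,interpolation=cv2.INTER_CUBIC))
E
```

```text
near t 7.95 gap 10.3 gf 58.4 F [ 0.1  0.3 -0.1] p [567. 248. 161.] q [-0.11  0.49 -0.55  2.1   1.28  0.33  0.25]
contact True
down t 8.41 gap 10.1 gf 59.1 F [0.9 0.8 4.9] p [568. 249. 156.] q [-0.12  0.49 -0.54  2.1   1.32  0.32  0.21]
open t 9.32 gap 85.3 gf 0.0 F [-0.8  0.5 -0.2] p [567. 248. 155.] q [-0.12  0.49 -0.54  2.11  1.32  0.32  0.21]
back t 10.21 gap 85.5 gf 0.0 F [ 0.9  0.1 -0. ] p [518. 226. 291.] q [ 0.24  0.24 -0.92  2.08  0.63  0.49  0.87]
over stirrer t 11.59 gap 85.5 gf 0.0 F [-0.2  0.8  0.6] p [ 569. -133.  223.] q [ 0.63  0.55 -0.73  1.69  0.41  1.06  1.58]
```

View pics/in1.png

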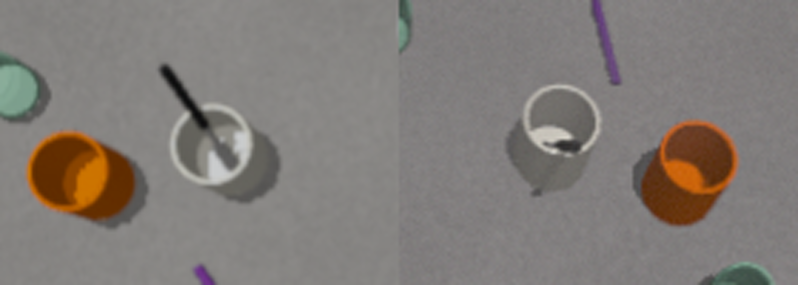

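The spatula stands in the cup, with the blade on its floor near (225,155) and the handle leaning away to (165,70) in the left half. I measure it and the cup, then find a stirrer placement that keeps the open fingers clear of it.

```bash
cat >> h.py <<'E'
def frame2(yaw,elev,beta,sg=1):
    "as frame, but fingers tilted beta deg back towards the robot relative to straight down at the rest"
    R,a=frame(yaw,elev,sg); p=np.radians(yaw); dl=np.radians(elev-E0-90-beta)
    d=np.array([np.cos(dl)*np.cos(p),np.cos(dl)*np.sin(p),np.sin(dl)]); y=R[:,1]
    return np.c_[np.cross(y,d),y,d],a
def place2(tr,tt,tz,yaw,el,beta,s=175,c=CUP,sg=1):
    R,a=frame2(yaw,el,beta,sg); f=np.array([np.cos(np.radians(yaw)),np.sin(np.radians(yaw)),0]); h=np.array([-f[1],f[0],0])
    return tcp(np.r_[c,tz]+tr*f+tt*h+s*a,R),R,a
def cupfit(d):
    o=[]
    for n,(u0,u1,v0,v1) in (("top",(212,262,160,205)),("scene",(365,408,228,278))):
        P=cloud(d[n])[v0:v1,u0:u1]; I=d[n]["image"][v0:v1,u0:u1].min(-1); q=P[(P[...,2]>102)&(P[...,2]<118)&(I>70)]
        s=np.linalg.lstsq(np.c_[2*q[:,:2],np.ones(len(q))],(q[:,:2]**2).sum(1),rcond=None)[0]; o.append(s[:2].round(1)); print(n,"cup",s[:2].round(1),"r",np.sqrt(s[2]+s[0]**2+s[1]**2).round(1))
    return o
E
python3 - <<'E'
from h import *
import pickle
d=pickle.load(open("d3.pkl","rb")); cupfit(d)
L=[]
for n,c in d.items():
    P=cloud(c); m=(P[...,2]>116)&(P[...,2]<230)&(np.hypot(P[...,0]-CUP[0],P[...,1]-CUP[1])<150)&(c["image"].max(-1)<60)
    Q=P[m]; 
    if len(Q)<8: print(n,len(Q)); continue
    a=np.linalg.svd(Q-Q.mean(0))[2][0]; a*=np.sign(a[2]); t=(Q-Q.mean(0))@a
    print(n,len(Q),a.round(2),"elev",np.degrees(np.arcsin(a[2])).round(1),"yaw",np.degrees(np.arctan2(a[1],a[0])).round(1),"end",(Q.mean(0)+t.max()*a).round(),"bot",(Q.mean(0)+t.min()*a).round())
    if n=="top": sp=(Q.mean(0)+t.max()*a,a)
e,a=sp; seg=e-np.linspace(0,205,83)[:,None]*a; print("tip",seg[-1].round())
for beta in (0,10,20):
  R,_=frame2(13.5,E0,beta); g=GR["stirrer"]; print("grasp",beta,[inverse_kinematics(tcp(g+[0,0,z],R),R) is not None for z in (0,75,190)])
  for yaw in (-10,5,20):
    for el in (75,80,85):
      for tt in (-18,-12,12,18):
        tr=-6 if el<80 else 0
        p,R,a2=place2(tr,tt,6,yaw,el,beta); q=inverse_kinematics(p,R); pu,_,_=place2(tr,tt,150,yaw,el,beta)
        if q is None or inverse_kinematics(pu,R) is None: continue
        # tool-tool clearance (axis distance minus radii checked by eye) and spatula points in the gripper frame
        tool=p+R[:,2]*grip_point_offset+np.linspace(-175,30,83)[:,None]*a2
        dm=np.linalg.norm(tool[:,None]-seg[None],axis=2).min()
        l=(seg-p)@R; b=np.maximum(np.abs(l)-[15,60,0],0); b[:,2]=np.maximum(np.maximum(l[:,2]-5,-140-l[:,2]),0)
        print(beta,yaw,el,tt,"tools",dm.round(1),"grip",np.linalg.norm(b,axis=1).min().round(1),np.round(q,2))
E
```

```text
top cup [514.  226.9] r 38.2
scene cup [514.9 224.1] r 38.5
scene 16 [0.34 0.22 0.91] elev 66.1 yaw 33.3 end [575. 249. 197.] bot [551. 233. 132.]
top 68 [0.35 0.16 0.92] elev 67.0 yaw 24.7 end [571. 251. 199.] bot [539. 237. 116.]
tip [499. 218.  11.]
grasp 0 [True, True, True]
0 -10 75 -18 tools 12.2 grip 0.0 [-1.12  0.53  0.56  2.21  1.38  0.19 -0.62]
0 -10 75 -12 tools 9.5 grip 0.0 [-1.14  0.54  0.58  2.2   1.32  0.18 -0.58]
0 -10 75 12 tools 2.2 grip 0.0 [-1.15  0.55  0.55  2.16  1.18  0.22 -0.46]
0 -10 75 18 tools 1.3 grip 0.0 [-1.14  0.56  0.53  2.15  1.15  0.23 -0.44]
0 -10 80 -18 tools 16.8 grip 0.0 [-0.73  0.46 -0.02  2.25  1.66  0.56 -0.88]
0 -10 80 -12 tools 13.4 grip 0.0 [-0.77  0.47  0.02  2.24  1.64  0.55 -0.88]
0 -10 80 12 tools 1.0 grip 0.0 [-0.94  0.5   0.19  2.2   1.57  0.48 -0.85]
0 -10 80 18 tools 3.9 grip 0.0 [-0.97  0.51  0.23  2.2   1.55  0.47 -0.84]
0 -10 85 -18 tools 15.8 grip 0.3 [ 0.11  0.85 -1.28  2.27  1.79  1.43 -0.78]
0 -10 85 -12 tools 11.4 grip 0.3 [-1.11  0.52  0.36  2.32  1.84  0.5  -1.2 ]
0 -10 85 12 tools 6.3 grip 0.3 [-1.21  0.56  0.46  2.28  1.
[... 6731 characters left out ...]
 0.57  0.78]
20 20 75 18 tools 16.3 grip 0.0 [-0.15  0.52 -0.56  1.94  0.67  0.57  0.77]
20 20 80 -18 tools 18.8 grip 0.0 [-0.17  0.46 -0.44  2.04  0.71  0.4   0.77]
20 20 80 -12 tools 12.9 grip 0.0 [-0.19  0.46 -0.43  2.04  0.71  0.4   0.76]
20 20 80 12 tools 10.9 grip 0.0 [-0.27  0.46 -0.39  2.04  0.7   0.4   0.71]
20 20 80 18 tools 16.9 grip 0.0 [-0.28  0.46 -0.38  2.04  0.7   0.4   0.7 ]
20 20 85 -18 tools 18.2 grip 8.1 [-0.36  0.4  -0.21  2.15  0.84  0.22  0.6 ]
20 20 85 -12 tools 12.2 grip 8.1 [-0.38  0.4  -0.2   2.15  0.84  0.22  0.58]
20 20 85 12 tools 11.7 grip 8.1 [-0.44  0.4  -0.19  2.15  0.88  0.24  0.5 ]
20 20 85 18 tools 17.6 grip 8.1 [-0.46  0.4  -0.19  2.15  0.88  0.24  0.48]
```

The spatula is at elevation 67°, yaw 25°, tip z≈11, and the cup hasn't moved. I choose β=20, elevation 84 and a tip offset of (-16,-18), which keeps the gripper behind the spatula. Next I pick the stirrer and check its held pose the same way.

Run:
```python
from h import *
import pickle
g=GR["stirrer"]; R,a=frame2(13.5,E0,20)
movep(tcp(g+[0,0,75],R),R)
print(movel(tcp(g,R),max_speed=120,guard=15)); clamp(); st("clamped")
movel(tcp(g+[0,0,190],R),max_speed=200); st("lifted")
c=camera("top"); P=cloud(c).reshape(-1,3); G=g+[0,0,190]; r=P-G; t=r@a; off=r-t[:,None]*a; up=np.cross(a,R[:,1])
m=(np.linalg.norm(off,axis=1)<18)&(t<-20)&(t>-200); t=t[m]; o=off[m]
for lo in range(-200,-20,15):
    k=(t>=lo)&(t<lo+15)
    if k.any(): print(lo,k.sum(),"tmin",t[k].min().round(),"lat",np.percentile(o[k]@R[:,1],[5,50,95]).round(1),"up",np.median(o[k]@up).round(1))
for tz in (200,150,14):
    p,R2,_=place2(-16,-18,tz,20,84,20,176); q=inverse_kinematics(p,R2); print(tz,p.round(),None if q is None else np.round(q,2))
```

```text
False
clamped t 13.59 gap 10.6 gf 58.3 F [ 1.3 -0.5  0.7] p [ 562. -136.  104.] q [ 0.44  0.84 -0.61  1.52  0.51  1.3   1.49]
lifted t 14.69 gap 10.5 gf 58.4 F [-1.   0.4 -0.2] p [ 562. -137.  293.] q [ 0.46  0.65 -0.66  1.36  0.4   1.61  1.59]
-185 2 tmin -175.0 lat [5.3 5.3 5.3] up -2.6
-155 2 tmin -145.0 lat [3.6 3.8 4. ] up -2.2
-140 6 tmin -138.0 lat [2.2 3.1 3.9] up -0.5
-125 5 tmin -120.0 lat [1.8 3.1 3.9] up -0.5
-110 3 tmin -107.0 lat [2.8 3.3 4. ] up -1.7
-95 2 tmin -94.0 lat [3.6 4.3 5.1] up -3.6
-80 5 tmin -77.0 lat [4.5 5.5 5.9] up -0.7
-65 3 tmin -64.0 lat [5.5 5.8 6.2] up -1.2
200 [530. 212. 358.] [ 0.32  0.19 -0.96  1.91  0.4   0.73  1.08]
150 [530. 212. 308.] [ 0.22  0.24 -0.87  1.99  0.5   0.63  0.97]
14 [530. 212. 172.] [-0.24  0.38 -0.35  2.16  0.84  0.28  0.6 ]
```

The stirrer is held with its tip about 175 mm from the grip, as expected. Next I place it.

Run:
```python
from h import *
import pickle
A=(-16,-18); B=(20,84,20,176)
p,R,_=place2(*A,200,*B); movep(p,R); st("above")
p,R,_=place2(*A,14,*B)
if movel(p,max_speed=110,guard=15): st("EARLY")
else:
    p,R,_=place2(*A,-4,*B); print("contact",movel(p,max_speed=20,guard=4)); st("down")
    wait(.2); open_gripper(); s=st("open"); R=np.array(s["tool_rot"]); p=np.array(s["eef_pos"])
    movel(p-R[:,2]*130,max_speed=150); st("back")
    R,_=frame(0,E0,1); movep([480,-150,330],R); wait(.5); st("away")
d={n:camera(n) for n in("scene","top")}; pickle.dump(d,open("d4.pkl","wb")); cupfit(d)
a=d["top"]["image"][130:230,160:300]; b=d["scene"]["image"][205:305,330:470]
cv2.imwrite("pics/in2.png",cv2.resize(np.hstack([a,b]),None,fx=2.85,fy=2.85,interpolation=cv2.INTER_CUBIC))
cv2.imwrite("pics/scene2.png",d["scene"]["image"])
```

```text
above t 16.07 gap 10.4 gf 58.4 F [-0.5 -0.5 -1.2] p [531. 211. 358.] q [ 0.32  0.19 -0.96  1.91  0.4   0.73  1.08]
contact True
down t 18.38 gap 10.2 gf 59.7 F [ 1.  -0.4  6.7] p [531. 212. 166.] q [-0.06  0.42 -0.58  2.15  1.06  0.36  0.41]
open t 19.3 gap 85.3 gf 0.0 F [-0.1  0.2 -0. ] p [530. 212. 166.] q [-0.06  0.42 -0.58  2.15  1.06  0.36  0.41]
back t 20.32 gap 85.2 gf 0.0 F [-0.4 -0.1  0.4] p [479. 193. 283.] q [ 0.29  0.17 -0.92  2.13  0.48  0.53  0.95]
away t 22.12 gap 85.6 gf 0.0 F [-0.   0.  -0.3] p [ 480. -150.  330.] q [ 0.84  0.31 -0.83  1.75  0.25  1.19  1.51]
top cup [512.7 227. ] r 37.2
scene cup [514.8 224.2] r 38.4
```

View pics/in2.png

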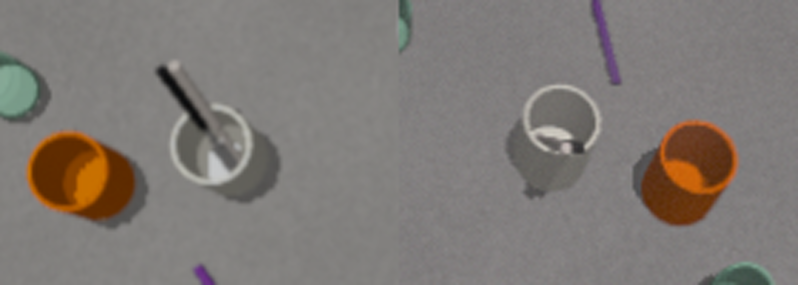

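View pics/scene2.png

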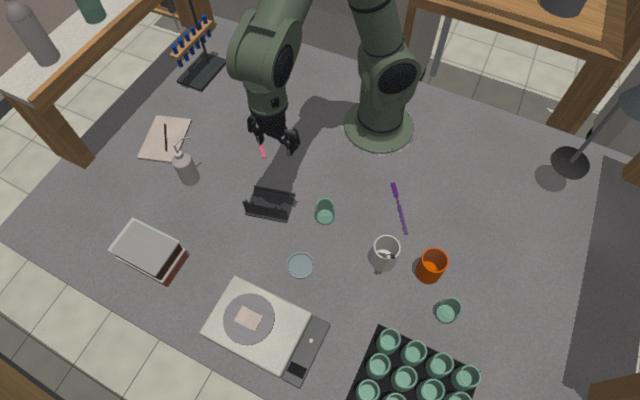

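Both tools stand in the cup: the spatula handle ends at (160,70) and the stirrer at (175,65) in the left half. The rest is empty, and the jars, dish and bottle are where they were. I do one numeric check of the tip heights before handing in.

Run:
```python
from h import *
import pickle
d=pickle.load(open("d4.pkl","rb")); c=d["top"]; P=cloud(c); I=c["image"].max(-1)
m=(P[...,2]>122)&(P[...,2]<230)&(np.hypot(P[...,0]-CUP[0],P[...,1]-CUP[1])<150)
for n,k in (("spatula",m&(I<50)),("stirrer",m&(I>110))):
    Q=P[k]; a=np.linalg.svd(Q-Q.mean(0))[2][0]; a*=np.sign(a[2]); t=(Q-Q.mean(0))@a; e=Q.mean(0)+t.max()*a
    print(n,len(Q),"elev",np.degrees(np.arcsin(a[2])).round(1),"end",e.round(),"tip",(e-205*a).round())
```

```text
spatula 55 elev 66.1 end [571. 255. 198.] tip [497. 217.  11.]
stirrer 80 elev 63.6 end [577. 245. 197.] tip [497. 203.  14.]
```

```bash
python3 -c "
from workcell import *
print(finish_job())"
```

```text
the job is handed in; nothing more can be done
None
```

The spatula and the stirring rod both stand in the white cup, handles up with their tips measured within a few mm of its floor; the cup, jars, dish and bottle look unmoved in the last picture, and I handed the job in at about 22 s.

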